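# Set the border gauge on the cake drum and hold its sprung needle out to the mark

## Task

Lift the brass border gauge from the bench and lay it flat on the round cake drum with its eye down over the centre pin. Then pull its sprung needle out by the upright steel post until the needle's point stands over the small dark stud, and finish while holding it there, still gripped. The gauge is thin-walled and dents: handle it gently, with a grip under 30 N, and leave the other things on the bench and the drum where they are.

Things in the scene. Friction and masses are not known exactly. Their poses are not given: they have to be found in the camera images.
- gauge: Loose brass border gauge, about 200 g in all, lying flat, 102 mm long from eye centre to needle point when shut. Origin: eye centre, on the underside; x from the eye to the needle point, z up. Eye: flat ring, hole 16 mm, outside 26, height 10. Tube 14 mm thick, axis 8 mm up, to x = 62 mm; foot under its mouth 28 mm wide, 6 high. Grip it anywhere with less than 30 N (60 N, both fingers summed).
- saddle (a point): Grip point of the gauge's saddle: an upright brass block standing on the tube 34 mm from the eye centre, 20 mm along the gauge, 16 mm across it, from the underside to 44 mm up; this point is on its middle, 30 mm above the underside. Lift the gauge here (near its centre of mass), fingers closing across the gauge.
- needle (a joint): How far the sprung inner rod is drawn out of the tube: 0 shut (m), 0.075 at its stop. The spring pulls it back in with about 1.8 N at 0, plus 0.6 N per 10 mm; let go, it goes shut.
- post (a point): Grip point of the steel post at the outer end of the inner rod: upright, 14 mm by 14 mm (square to the gauge), from 2 mm to 44 mm above the gauge's underside; this point is on its middle, 30 mm above the underside, 86 mm from the eye centre when shut. 35 mm of free room between saddle and post when shut (above the 14 mm tube).
- tip (a point): Point of the needle, 16 mm beyond the middle of the post and 8 mm above the gauge's underside; moves with the post.
- drum: Round white cake drum, fixed, 356 mm across and 12 mm thick, on the bench. Origin: centre of its underside; x points from the centre towards the stud. A cutter ring (25 mm high) and a sugar rosette (18 mm high) lie on it on the side away from the stud.
- pin (a point): Foot of the upright centre pin of the drum, on the drum's top face (12 mm above the bench). The pin is fixed, 8 mm thick, and stands 26 mm above that face; round top.
- mark: Small dark steel stud fixed on the drum's top: a disc 16 mm across and 3 mm high, 127 to 152 mm from the pin. Origin: centre of its underside, on the drum's top face. The gauge's needle passes above it.
- cutter: Bystander, loose, leave it: steel ring cutter, 60 mm across, 25 mm high, on the drum.
- rosette: Bystander, loose, leave it: white sugar rosette, 48 mm across, 18 mm high, on the drum.
- jar: Bystander, loose, leave it: small white jar with black cap, 54 mm across, 55 mm high.
- mug: Bystander, loose, leave it: white mug, 84 mm across, 90 mm high.
- spatula: Bystander, loose, leave it: spatula, 200 mm long, lying flat; origin about its middle.
- smoother: Bystander, loose, leave it: white fondant smoother, a 130 by 75 mm plate with a ridge 38 mm high.
- roller: Bystander, loose, leave it: white rolling pin, 32 mm thick, 200 mm long.
Not all that is in view belongs to the job. Several things have the shape of the gauge; the one meant has the colours described above.

How it is judged:
By the outcome, as a careful person would: the job done as asked, in the order asked, and still so for the second after the job is handed in, while the arm keeps its last pose, push and grip.
It also fails if it takes over 61 s, if anything falls off the work surface, if the arm or the gripper's body presses on something with over 40 N, if the wrist force passes 120 N, or if a joint passes its speed limit or range.

## Robot

A 6-joint arm with a two-finger parallel gripper is mounted at the origin on the work surface. World frame = base frame: x ahead of the robot, y to its left, z up, the work surface at z = 0. Lengths are in m, angles in rad, forces in N, time in s.
With the tool pointing down it reaches from about 0.35 to 0.775 m from the base axis. Payload 7.3 kg.
Tool frame: the origin (TCP) lies between the finger pads; the fingertips stand 8 mm ahead of it and the grasp point (between the pads) lies 11 mm behind it (arm.nose_length is the distance from the TCP to the fingertips, in m); z points along the fingers, y is the line along which they close (so a half turn about z gives the same grasp; the last joint's range is limited). The gripper opens to 92 mm and grips with 3 to 60 N. Pads are 19 mm wide; open, the fingers measure 130 mm over their backs; the gripper's body (75 mm by 190 mm) begins 47 mm behind the grasp point.
Start: joints at [1.195, 0.342, 1.524, -0, 1.275, -0.146], TCP at [0.12, 0.511, 0.235] pointing down, gripper open.
Joint ranges: [-2.53, 2.53], [-0.77, 2.02], [0.04, 2.7], [-1, 4.14], [0.28, 2.66], [-3.11, 3.11]. Speed limits (rad/s): [2.57, 2.57, 3.14, 3.14, 3.14, 3.14].

## Interface

Orientations are given as a unit quaternion [x, y, z, w].
In Python, from workcell import sensors, optics, arm gives the robot as it stands.
- The arm moves only by the tool play_rows, never from a script. Its argument "steps" is a list of rows, each an object with "xyz": the shift along the world's x, y, z each as a share of 0.5 m, from -1 to 1, a list of three; "delta_rot": the turn, a rotation vector about the world's x, y, z each as a share of 90 degrees, from -1 to 1, a list of three; "jaw": the closure, from 0 (fully open) to 1 (shut). In form: [{"xyz": [dx, dy, dz], "delta_rot": [ax, ay, az], "jaw": jaw}, ...]. A call has 1 to 8 rows; each row is the pose to reach, as a shift and turn from the pose commanded when the call began; what a row does not reach only later rows make up. A row lasts 1/10 s, in which the tool goes at most 50 mm and 8.59 degrees, less where a joint would pass 70% of its speed; a pose out of reach is approached as far as the arm can. A call with a number of a shift or a turn outside -1 to 1 is refused whole. A call with a gripper value outside its range is refused whole. The fingers move at their own pace and stop on an object; "newtons" is the grip in N (left out, the last holds). Time passes only in rows, so rows that repeat a pose let the fingers close. It gives the time, the measured TCP pose, the force, the opening and the grip force at its end, in the units of the state.
- sensors.sense(): the state, without advancing time (a new reading comes with each control period).
- optics.grab_frame(name): name is "side" or "top" or "wrist"; returns the picture (480x640x3 uint8, red, green, blue); there is no depth.
- optics.camera_model(name): a dict with "camera_matrix" (3x3 intrinsics, pixels), "R" (3x3) and "t" (3): a world point X has camera coordinates R X + t; the wrist camera has in their place "T_tool_cam" (4x4, takes a point from camera to tool coordinates, whose origin is the TCP and whose axes are the flange's). Camera axes: x right, y down, z forward; pixel columns grow to the right and rows downward; lengths in m; the calibration is good to about 2 mm. A picture is of the moment at which its call begins: read the wrist's pose just before it. camera_model takes no time and is no camera call.
- arm.hand_in(): hands the job in; it is judged then, once.
The state is a dict: "clock": time; "qpos": joint angles; "joint_vel": joint speeds; "joint_torque": joint torques, N m; "tcp_pos": TCP position; "eef_rot": TCP orientation; "contact_force": force on the tool from outside, world axes, zero at the start; "wrist_torque": the same for the moment, N m; "grip_width": finger opening in m; "gripper_force": force on a finger pad.
Only numpy, scipy, OpenCV 4.12 (cv2) and the standard library are available. Lean on these libraries where they do the work, as an engineer would, in place of code of your own. Each camera call takes 0.05 s, during which the arm holds its last target. There are 200 camera calls.

## Working session

There is one attempt and no reset: what is moved stays moved. The work goes in short steps, Python scripts to look and compute and a tool call to move; the robot and the scene stay as the last step left them, time stands still between calls to the robot, and variables do not carry over. Pictures are saved under pics/ and viewed, at most 10 in all, crops included, and the job is handed in when it is done.

Besides the shell and the picture viewer there is one more tool, called after "Call:" as a command line: name --argument value ..., lists and objects as JSON in quotes. play_rows: Moves the arm, as the interface text tells. Its arguments: {"type":"object","properties":{"steps":{"type":"array"},"newtons":{"type":"number"}},"required":["steps"]}

```bash
mkdir -p pics; cat > h.py <<'E'
import numpy as np,cv2
from workcell import sensors,optics,arm
from scipy.spatial.transform import Rotation as Ro
def save(name,f,crop=None,s=1):
    im=optics.grab_frame(name)
    if crop: x0,y0,x1,y1=crop; im=im[y0:y1,x0:x1]
    if s!=1: im=cv2.resize(im,None,fx=s,fy=s,interpolation=cv2.INTER_CUBIC)
    cv2.imwrite('pics/'+f,im[:,:,::-1])
def cam(name,st=None):
    m=optics.camera_model(name);K=np.array(m['camera_matrix'])
    if name!='wrist': return K,np.array(m['R']),np.array(m['t'])
    st=st or sensors.sense();T=np.eye(4);T[:3,:3]=Ro.from_quat(st['eef_rot']).as_matrix();T[:3,3]=st['tcp_pos']
    W=np.linalg.inv(T@np.array(m['T_tool_cam']));return K,W[:3,:3],W[:3,3]
def pix(name,u,v,z,st=None):
    K,R,t=cam(name,st);d=R.T@np.linalg.inv(K)@[u,v,1];c=-R.T@t
    return np.round(c+d*(z-c[2])/d[2],4)
def proj(name,X,st=None):
    K,R,t=cam(name,st);p=K@(R@np.array(X)+t);return np.round(p[:2]/p[2],1)
E
python3 - <<'E'
from h import *
save('top','t0.png');save('side','s0.png')
for c in('top','side'):K,R,t=cam(c);print(c,K[0,0],-R.T@t,R.round(2).tolist())
print(sensors.sense(),optics.camera_model('wrist'))
E
```

```text
top 495.2299608731541 [0.30429325 0.05628411 1.34156023] [[-0.01, -1.0, -0.0], [-0.98, 0.01, -0.18], [0.18, -0.0, -0.98]]
side 446.16483126191275 [ 0.21200494 -0.58313053  0.73952977] [[0.88, -0.48, 0.02], [-0.32, -0.61, -0.73], [0.36, 0.63, -0.69]]
{'clock': 0.1, 'qpos': array([ 1.19497145e+00,  3.42661653e-01,  1.52489323e+00, -2.70503837e-05,
        1.27537468e+00, -1.45990665e-01]), 'joint_vel': array([ 8.69024446e-04, -3.02193095e-03, -2.28765791e-03, -5.79635673e-04,
       -5.14821306e-04, -9.11441352e-05]), 'joint_torque': array([ 3.48778041e-03, -4.31995904e+01, -2.44697517e+01,  7.20152026e-02,
        5.24326286e-02, -6.42283726e-05]), 'tcp_pos': array([0.11946144, 0.51088613, 0.23411984]), 'eef_rot': array([ 1.14660394e-01,  9.93404523e-01, -6.49167937e-04, -1.59934006e-04]), 'contact_force': array([-0.39151591,  0.03141671,  0.45474397]), 'wrist_torque': array([ 0.04812877, -0.02257954,  0.01008382]), 'gripper_force': 0.0, 'grip_width': 0.09200447675329808} {'camera_matrix': array([[398.58596152,   0.        , 315.6188505 ],
       [  0.        , 398.58596152, 237.97283259],
       [  0.        ,   0.        ,   1.        ]]), 'T_tool_cam': array([[-9.76366121e-04, -9.65189982e-01, -2.61547977e-01,
         6.90060846e-02],
       [ 9.99999487e-01, -8.71793665e-04, -5.15848409e-04,
         5.64764279e-04],
       [ 2.69875847e-04, -2.61548347e-01,  9.65190338e-01,
        -1.50750866e-01],
       [ 0.00000000e+00,  0.00000000e+00,  0.00000000e+00,
         1.00000000e+00]])}
```

View pics/t0.png

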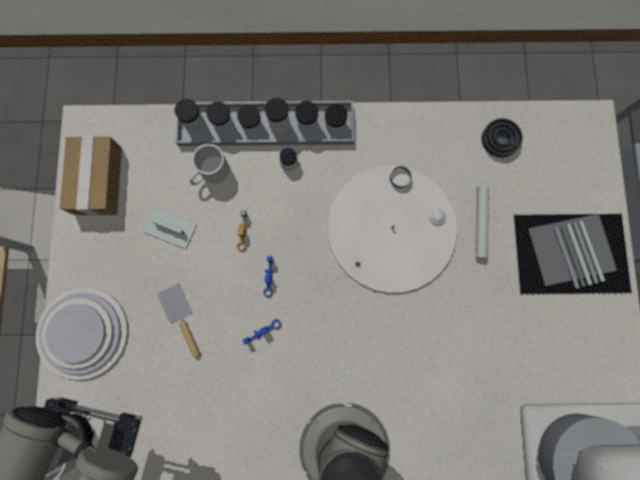

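View pics/s0.png

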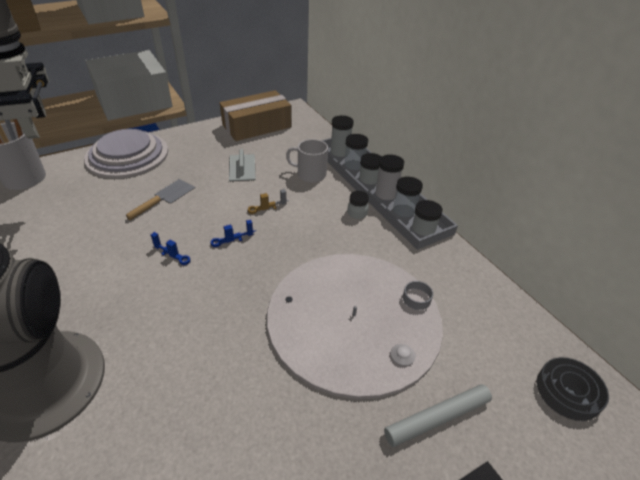

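The top view shows the brass gauge with its eye near (240,247) and its post near (244,213). The drum pin is near (393,229) and the stud at (358,264). The two blue gauges are decoys.

```bash
python3 - <<'E'
from h import *
for n,c,u,v,z in [('eye','top',240,247,.01),('post','top',244,213,.044),('pin','top',392,230,.012),('stud','top',358,264,.015),
 ('eyeS','side',252,211,.01),('postS','side',283,193,.044),('pinS','side',352,319,.012),('studS','side',289,299,.015)]: print(n,pix(c,u,v,z))
save('top','t1.png',(210,190,290,260),8)
E
```

```text
eye [0.5226 0.2752 0.01  ]
post [0.6095 0.2607 0.044 ]
pin [ 0.5655 -0.1401  0.012 ]
stud [ 0.4723 -0.0447  0.015 ]
eyeS [0.525  0.2626 0.01  ]
postS [0.6104 0.2541 0.044 ]
pinS [ 0.5662 -0.1487  0.012 ]
studS [ 0.4759 -0.0455  0.015 ]
```

View pics/t1.png

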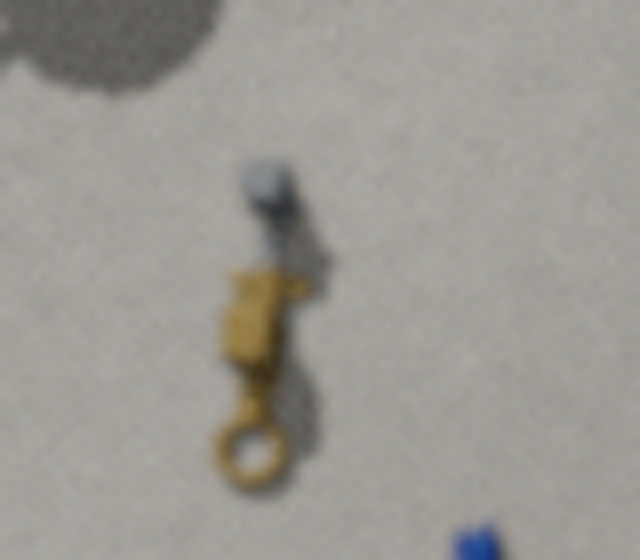

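Call:
play_rows --steps '[{"xyz":[0.87,-0.48,-0.14],"delta_rot":[0,0,-0.75],"jaw":0.0},{"xyz":[0.87,-0.48,-0.14],"delta_rot":[0,0,-0.75],"jaw":0.0},{"xyz":[0.87,-0.48,-0.14],"delta_rot":[0,0,-0.75],"jaw":0.0},{"xyz":[0.87,-0.48,-0.14],"delta_rot":[0,0,-0.75],"jaw":0.0},{"xyz":[0.87,-0.48,-0.14],"delta_rot":[0,0,-0.75],"jaw":0.0},{"xyz":[0.87,-0.48,-0.14],"delta_rot":[0,0,-0.75],"jaw":0.0},{"xyz":[0.87,-0.48,-0.14],"delta_rot":[0,0,-0.75],"jaw":0.0},{"xyz":[0.87,-0.48,-0.14],"delta_rot":[0,0,-0.75],"jaw":0.0}]' --newtons 20

```text
clock: 0.95
tcp_pos: [0.4679, 0.3185, 0.1785]
eef_rot: [0.65, 0.76, -0.0, -0.0]
contact_force: [0.5, 0.8, -0.2]
grip_width: 0.0917
gripper_force: 0.0
```

Call:
play_rows --steps '[{"xyz":[0,0,0],"delta_rot":[0,0,-0.75],"jaw":0.0},{"xyz":[0,0,0],"delta_rot":[0,0,-0.75],"jaw":0.0},{"xyz":[0,0,0],"delta_rot":[0,0,-0.75],"jaw":0.0},{"xyz":[0,0,0],"delta_rot":[0,0,-0.75],"jaw":0.0},{"xyz":[0,0,0],"delta_rot":[0,0,-0.75],"jaw":0.0},{"xyz":[0,0,0],"delta_rot":[0,0,-0.75],"jaw":0.0},{"xyz":[0,0,0],"delta_rot":[0,0,-0.75],"jaw":0.0},{"xyz":[0,0,0],"delta_rot":[0,0,-0.75],"jaw":0.0}]'

```text
clock: 1.75
tcp_pos: [0.4662, 0.3198, 0.1786]
eef_rot: [0.962, 0.271, -0.0, 0.0]
contact_force: [-0.3, 0.3, -0.3]
grip_width: 0.0918
gripper_force: 0.0
```

Call:
play_rows --steps '[{"xyz":[0.18,-0.1,-0.04],"delta_rot":[0,0,-0.415],"jaw":0.0},{"xyz":[0.18,-0.1,-0.04],"delta_rot":[0,0,-0.415],"jaw":0.0},{"xyz":[0.18,-0.1,-0.04],"delta_rot":[0,0,-0.415],"jaw":0.0},{"xyz":[0.18,-0.1,-0.04],"delta_rot":[0,0,-0.415],"jaw":0.0},{"xyz":[0.18,-0.1,-0.04],"delta_rot":[0,0,-0.415],"jaw":0.0},{"xyz":[0.18,-0.1,-0.04],"delta_rot":[0,0,-0.415],"jaw":0.0},{"xyz":[0.18,-0.1,-0.04],"delta_rot":[0,0,-0.415],"jaw":0.0}]'

```text
clock: 2.45
tcp_pos: [0.5562, 0.2699, 0.1587]
eef_rot: [0.999, -0.047, -0.0, 0.0]
contact_force: [0.4, -0.1, 0.6]
grip_width: 0.0918
gripper_force: 0.0
```

```bash
python3 - <<'E'
from h import *
st=sensors.sense();save('wrist','w0.png');print(st['tcp_pos'],st['eef_rot'],st['qpos'])
print(proj('wrist',[.557,.268,.03],st))
E
```

```text
[0.55622542 0.26986991 0.15867816] [ 9.98882335e-01 -4.72652224e-02 -2.48187089e-04  1.33168387e-04] [ 3.27861479e-01  5.75687565e-01  1.35956428e+00 -7.05598891e-05
  1.20690025e+00  1.99324862e+00]
[318.6 230.9]
```

View pics/w0.png

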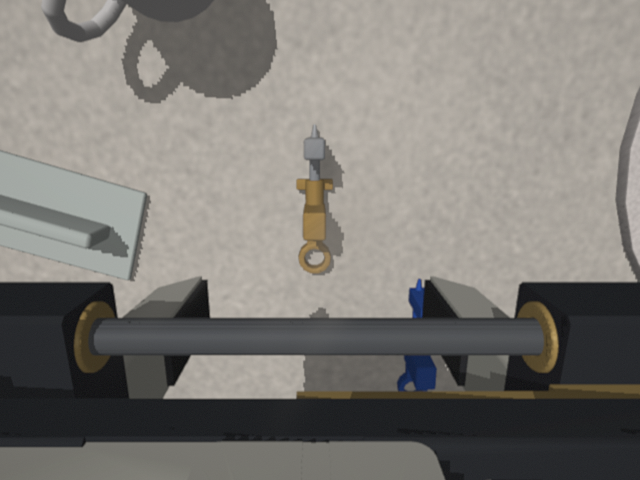

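The wrist view shows the gauge almost aligned: eye centre at (315,257), needle tip at (314,127), saddle top at about (314,225).

```bash
python3 - <<'E'
from h import *
e=pix('wrist',315,257,.01);t=pix('wrist',314.5,127,.008);p=pix('wrist',314,150,.044)
d=t-e;L=np.hypot(*d[:2]);y=np.arctan2(d[1],d[0]);s=e+d*.034/L
print(e,t,p,L,np.degrees(y),s,(s[:2]-sensors.sense()['tcp_pos'][:2])/.5)
for h in(.03,.044):
  for k in(.024,.044):print(proj('wrist',[*(e+d*k/L)[:2],h]))
E
```

```text
[0.531  0.2732 0.01  ] [0.6295 0.2641 0.008 ] [0.615  0.2658 0.044 ] 0.09891946219020797 -5.278332606884728 [0.56485582 0.2700722  0.00931257] [0.01731291 0.00022098]
[314.9 234.1]
[314.8 206.9]
[314.8 239.2]
[314.7 210.8]
```

Call:
play_rows --steps '[{"xyz":[0.017,0,-0.05],"delta_rot":[0,0,0],"jaw":0.5},{"xyz":[0.017,0,-0.12],"delta_rot":[0,0,0],"jaw":0.5},{"xyz":[0.017,0,-0.19],"delta_rot":[0,0,0],"jaw":0.5},{"xyz":[0.017,0,-0.25],"delta_rot":[0,0,0],"jaw":0.5},{"xyz":[0.017,0,-0.279],"delta_rot":[0,0,0],"jaw":0.5},{"xyz":[0.017,0,-0.279],"delta_rot":[0,0,0],"jaw":0.5}]' --newtons 20

```text
clock: 3.1
tcp_pos: [0.5636, 0.2696, 0.0175]
eef_rot: [0.999, -0.048, -0.002, 0.001]
contact_force: [0.2, -0.4, 0.1]
grip_width: 0.049
gripper_force: 0.0
```

Call:
play_rows --steps '[{"xyz":[0,0,0],"delta_rot":[0,0,0],"jaw":0.7},{"xyz":[0,0,0],"delta_rot":[0,0,0],"jaw":0.75},{"xyz":[0,0,0],"delta_rot":[0,0,0],"jaw":0.8},{"xyz":[0,0,0],"delta_rot":[0,0,0],"jaw":0.85},{"xyz":[0,0,0],"delta_rot":[0,0,0],"jaw":1},{"xyz":[0,0,0],"delta_rot":[0,0,0],"jaw":1},{"xyz":[0,0,0],"delta_rot":[0,0,0],"jaw":1}]'

```text
clock: 3.8
tcp_pos: [0.5654, 0.2701, 0.0204]
eef_rot: [0.999, -0.048, 0.001, -0.0]
contact_force: [-2.4, -0.2, 4.9]
grip_width: 0.016
gripper_force: 20.0
```

Call:
play_rows --steps '[{"xyz":[0,0,0.03],"delta_rot":[0,0,0],"jaw":1},{"xyz":[0,0,0.08],"delta_rot":[0,0,0],"jaw":1},{"xyz":[0,0,0.15],"delta_rot":[0,0,0],"jaw":1},{"xyz":[0,0,0.22],"delta_rot":[0,0,0],"jaw":1},{"xyz":[0,0,0.26],"delta_rot":[0,0,0],"jaw":1},{"xyz":[0,0,0.26],"delta_rot":[0,0,0],"jaw":1}]'

```text
clock: 4.4
tcp_pos: [0.5664, 0.2705, 0.1534]
eef_rot: [0.999, -0.048, 0.003, -0.001]
contact_force: [-0.6, 0.1, -2.5]
grip_width: 0.016
gripper_force: 20.0
```

Call:
play_rows --steps '[{"xyz":[0.01,-0.05,0],"delta_rot":[0,0,0.06],"jaw":1},{"xyz":[0.01,-0.12,0],"delta_rot":[0,0,0.14],"jaw":1},{"xyz":[0.02,-0.2,0],"delta_rot":[0,0,0.23],"jaw":1},{"xyz":[0.02,-0.28,0],"delta_rot":[0,0,0.32],"jaw":1},{"xyz":[0.03,-0.36,0],"delta_rot":[0,0,0.41],"jaw":1},{"xyz":[0.03,-0.44,0],"delta_rot":[0,0,0.5],"jaw":1},{"xyz":[0.03,-0.52,0],"delta_rot":[0,0,0.59],"jaw":1},{"xyz":[0.03,-0.6,0],"delta_rot":[0,0,0.68],"jaw":1}]'

```text
clock: 5.2
tcp_pos: [0.5787, -0.0316, 0.1478]
eef_rot: [0.883, 0.47, -0.001, -0.001]
contact_force: [0.0, 0.9, -2.7]
grip_width: 0.0158
gripper_force: 20.0
```

Call:
play_rows --steps '[{"xyz":[0.01,-0.08,0],"delta_rot":[0,0,0.09],"jaw":1},{"xyz":[0.02,-0.14,0],"delta_rot":[0,0,0.18],"jaw":1},{"xyz":[0.025,-0.2,0],"delta_rot":[0,0,0.27],"jaw":1},{"xyz":[0.025,-0.24,0],"delta_rot":[0,0,0.36],"jaw":1},{"xyz":[0.025,-0.27,0],"delta_rot":[0,0,0.45],"jaw":1},{"xyz":[0.025,-0.284,0],"delta_rot":[0,0,0.54],"jaw":1},{"xyz":[0.025,-0.284,0],"delta_rot":[0,0,0.63],"jaw":1},{"xyz":[0.025,-0.284,0],"delta_rot":[0,0,0.72],"jaw":1}]'

```text
clock: 6.0
tcp_pos: [0.5913, -0.1722, 0.1475]
eef_rot: [0.494, 0.869, -0.0, -0.002]
contact_force: [-0.7, 0.1, -2.7]
grip_width: 0.0158
gripper_force: 20.0
```

Call:
play_rows --steps '[{"xyz":[0,0,0],"delta_rot":[0,0,0.09],"jaw":1},{"xyz":[0,0,0],"delta_rot":[0,0,0.138],"jaw":1},{"xyz":[0,0,0],"delta_rot":[0,0,0.138],"jaw":1},{"xyz":[0,0,0],"delta_rot":[0,0,0.138],"jaw":1}]'

```text
clock: 6.4
tcp_pos: [0.5918, -0.1719, 0.1483]
eef_rot: [0.401, 0.916, 0.0, -0.001]
contact_force: [0.2, 0.1, -2.3]
grip_width: 0.0158
gripper_force: 20.0
```

```bash
python3 - <<'E'
from h import *
st=sensors.sense();save('wrist','w1.png');print(st['tcp_pos'],st['eef_rot'],st['qpos'],st['contact_force'])
print(proj('wrist',st['tcp_pos'],st),proj('wrist',[.566,-.144,.012]),proj('wrist',[.474,-.045,.015]))
E
```

```text
[ 0.5917932  -0.17189065  0.14830765] [ 4.00548077e-01  9.16275173e-01  4.81436040e-05 -1.02087061e-03] [-4.07028490e-01  5.82827036e-01  1.37741648e+00  1.15209434e-04
  1.18339036e+00 -1.15363814e+00] [ 0.15514722  0.09351925 -2.26285799]
[312.8 305.4] [314.2 175.6] [313.3 -42.8]
```

View pics/w1.png

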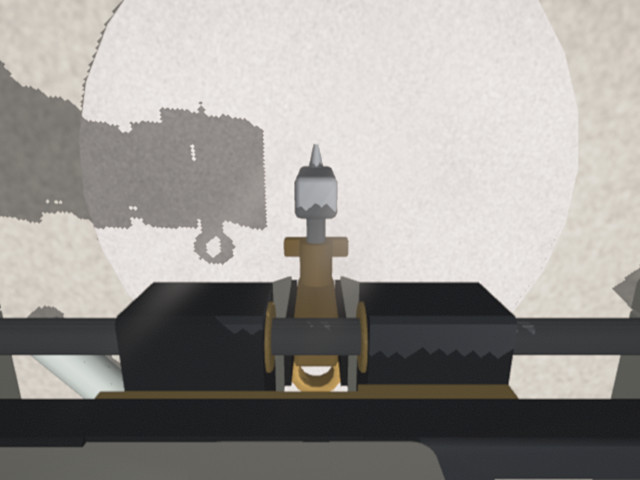

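The held gauge hides the pin (the eye is at (316,375), the post at (316,190)), and the stud is out of view. I'll shift sideways so that both come into view.

Call:
play_rows --steps '[{"xyz":[-0.05,0,0],"delta_rot":[0,0,0],"jaw":1},{"xyz":[-0.11,0,0],"delta_rot":[0,0,0],"jaw":1},{"xyz":[-0.14,0,0],"delta_rot":[0,0,0],"jaw":1},{"xyz":[-0.14,0,0],"delta_rot":[0,0,0],"jaw":1},{"xyz":[-0.14,0,0],"delta_rot":[0,0,0],"jaw":1}]'

```text
clock: 6.95
tcp_pos: [0.5228, -0.1723, 0.1497]
eef_rot: [0.4, 0.916, 0.0, 0.001]
contact_force: [1.2, -0.1, -1.7]
grip_width: 0.0161
gripper_force: 20.0
```

```bash
python3 - <<'E'
from h import *
st=sensors.sense();save('wrist','w2.png');print(st['tcp_pos'],st['eef_rot'])
print(proj('wrist',[.566,-.144,.012]),proj('wrist',[.474,-.045,.015]))
E
```

```text
[ 0.52284608 -0.17230145  0.14969808] [4.00102584e-01 9.16470187e-01 1.16167620e-04 5.52654330e-04]
[381.7 237.3] [391.1  38.7]
```

View pics/w2.png

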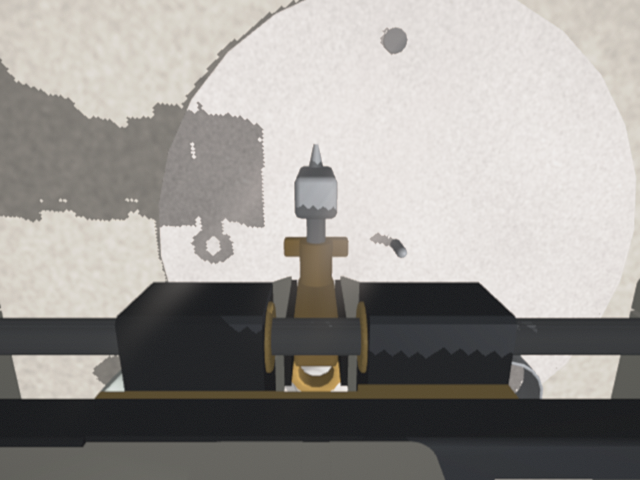

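Now the pin shows with its foot at about (394,241) and its top at about (401,251), and the stud is centred at (395,40). The needle tip is at (316,145).

```bash
python3 - <<'E'
from h import *
st=sensors.sense();T=st['tcp_pos'];R=Ro.from_quat(st['eef_rot']).as_matrix()
pf=pix('wrist',394,241,.012);pt=pix('wrist',400.5,250.5,.037);s=pix('wrist',395,40.5,.015)
print(pf,pt,s)
p=(pf+pt)/2;d=(s-p)[:2];th=np.arctan2(d[1],d[0]);L=np.hypot(*d);print('dist',L,'yaw',np.degrees(th))
x=R[:2,0];print('gauge yaw',np.degrees(np.arctan2(x[1],x[0])))
for n,u,v,h in[('tip',316,145,.008),('eye',316,375,.01)]:
  q=pix('wrist',u,v,T[2]-.0195+h);print(n,R.T@(q-T))
E
```

```text
[ 0.5748 -0.1397  0.012 ] [ 0.5745 -0.1398  0.037 ] [ 0.4766 -0.044   0.015 ]
dist 0.13704694451172558 yaw 135.67994894965133
gauge yaw 132.85976763157896
tip [0.06374602 0.00131024 0.01146794]
eye [-0.03921355  0.0012674   0.0095771 ]
```

Call:
play_rows --steps '[{"xyz":[0.02,0.05,0],"delta_rot":[0,0,0.031],"jaw":1},{"xyz":[0.049,0.115,0],"delta_rot":[0,0,0.031],"jaw":1},{"xyz":[0.049,0.115,-0.05],"delta_rot":[0,0,0.031],"jaw":1},{"xyz":[0.049,0.115,-0.11],"delta_rot":[0,0,0.031],"jaw":1},{"xyz":[0.049,0.115,-0.15],"delta_rot":[0,0,0.031],"jaw":1},{"xyz":[0.049,0.115,-0.155],"delta_rot":[0,0,0.031],"jaw":1},{"xyz":[0.049,0.115,-0.155],"delta_rot":[0,0,0.031],"jaw":1}]'

```text
clock: 7.7
tcp_pos: [0.5474, -0.1146, 0.0717]
eef_rot: [0.377, 0.926, 0.0, -0.0]
contact_force: [-0.1, -0.4, -1.6]
grip_width: 0.0157
gripper_force: 20.0
```

```bash
python3 - <<'E'
from h import *
st=sensors.sense();print(st['tcp_pos'],st['eef_rot'])
a=optics.grab_frame('wrist')[340:400,270:360];b=optics.grab_frame('side')[270:345,300:400]
a=cv2.resize(a,(600,400),interpolation=2);b=cv2.resize(b,(600,450),interpolation=2)
c=optics.grab_frame('top')[195:255,350:430];c=cv2.resize(c,(600,450),interpolation=2)
cv2.imwrite('pics/c.png',cv2.resize(np.vstack([np.hstack([a,b[:400]]),np.hstack([c[:400],c[:400]*0])]),(800,533))[:,:,::-1])
pin=np.array([.5747,-.1397])
print('pin w',proj('wrist',[*pin,.037]),'s',proj('side',[*pin,.038]),proj('side',[*pin,.012]),'t',proj('top',[*pin,.038]))
E
```

```text
[ 0.54743846 -0.11457962  0.07170619] [ 3.77067712e-01  9.26185674e-01  5.44046634e-05 -1.84817422e-04]
pin w [315.4 339.7] s [354.3 306.2] [353.1 314.3] t [393.1 224.8]
```

View pics/c.png

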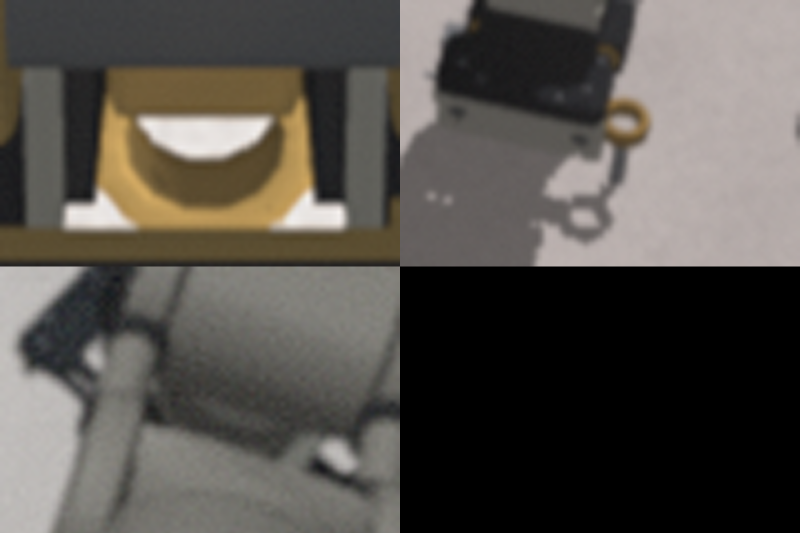

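In the side view the eye sits at about (356.5,300.5), almost directly above the pin, whose foot is at about (354.5,316). In the wrist view the eye rim centre is at about (316,372).

```bash
python3 - <<'E'
from h import *
st=sensors.sense();T=st['tcp_pos'];R=Ro.from_quat(st['eef_rot']).as_matrix()
q=pix('wrist',316.3,372,T[2]-.0095);print(q,R.T@(q-T))
C=q[:2]
# rim bottom check: hole near edge & outer ring
for r in(.008,.013):
  for a in(0,np.pi/2,np.pi,-np.pi/2): print(r,a,proj('wrist',q+R@[r*np.cos(a),r*np.sin(a),0]))
off=np.array([354.5,316])-proj('side',[.5747,-.1397,.012])
print(pix('side',*(np.array([356.5,300.5])-off),T[2]-.0145))
K=pix('side',354.5,316,.012);print(K,pix('side',356.5,300.5,T[2]-.0145)-K)
E
```

```text
[ 0.5759 -0.1403  0.0637] [-0.0376473   0.00137009  0.0096252 ]
0.008 0 [316.3 356.4]
0.008 1.5707963267948966 [333.8 371.9]
0.008 3.141592653589793 [316.3 387. ]
0.008 -1.5707963267948966 [298.9 371.9]
0.013 0 [316.3 346.6]
0.013 1.5707963267948966 [344.7 371.9]
0.013 3.141592653589793 [316.3 396.3]
0.013 -1.5707963267948966 [288.  371.9]
[ 0.5755 -0.1379  0.0587]
[ 0.5748 -0.1447  0.012 ] [0.0008 0.0019 0.0467]
```

Call:
play_rows --steps '[{"xyz":[-0.002,0,-0.01],"delta_rot":[0,0,0],"jaw":1},{"xyz":[-0.002,0,-0.02],"delta_rot":[0,0,0],"jaw":1},{"xyz":[-0.002,0,-0.03],"delta_rot":[0,0,0],"jaw":1},{"xyz":[-0.002,0,-0.04],"delta_rot":[0,0,0],"jaw":1},{"xyz":[-0.002,0,-0.045],"delta_rot":[0,0,0],"jaw":1},{"xyz":[-0.002,0,-0.045],"delta_rot":[0,0,0],"jaw":1}]'

```text
clock: 8.45
tcp_pos: [0.5456, -0.1145, 0.0489]
eef_rot: [0.377, 0.926, 0.0, -0.0]
contact_force: [-0.6, -0.5, -2.0]
grip_width: 0.0159
gripper_force: 20.0
```

```bash
python3 - <<'E'
from h import *
a=optics.grab_frame('wrist')[340:400,270:360];b=optics.grab_frame('side')[270:345,300:400]
a=cv2.resize(a,(400,267),interpolation=2);b=cv2.resize(b,(400,300),interpolation=2)[:267]
cv2.imwrite('pics/c2.png',np.hstack([a,b])[:,:,::-1])
E
```

```text
(no output)
```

View pics/c2.png

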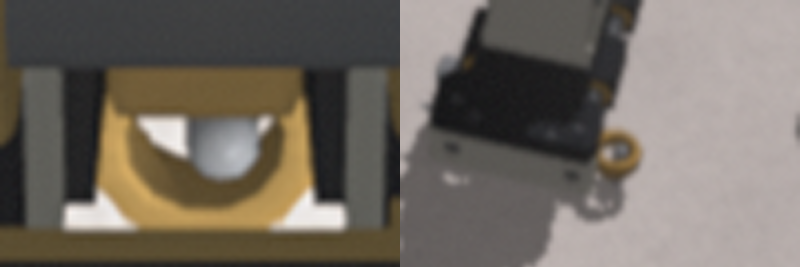

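The pin stands inside the eye, about 1.7 mm to the right of the hole's centre. I'll correct that and lower the gauge.

Call:
play_rows --steps '[{"xyz":[0.002,0.002,0],"delta_rot":[0,0,0],"jaw":1},{"xyz":[0.002,0.002,-0.01],"delta_rot":[0,0,0],"jaw":1},{"xyz":[0.002,0.002,-0.02],"delta_rot":[0,0,0],"jaw":1},{"xyz":[0.002,0.002,-0.028],"delta_rot":[0,0,0],"jaw":1},{"xyz":[0.002,0.002,-0.032],"delta_rot":[0,0,0],"jaw":1},{"xyz":[0.002,0.002,-0.032],"delta_rot":[0,0,0],"jaw":1}]'

```text
clock: 9.15
tcp_pos: [0.5466, -0.1135, 0.0329]
eef_rot: [0.377, 0.926, 0.0, -0.0]
contact_force: [0.5, -0.3, -1.7]
grip_width: 0.0156
gripper_force: 20.0
```

Call:
play_rows --steps '[{"xyz":[0,0,-0.002],"delta_rot":[0,0,0],"jaw":1},{"xyz":[0,0,-0.003],"delta_rot":[0,0,0],"jaw":1},{"xyz":[0,0,-0.003],"delta_rot":[0,0,0],"jaw":1}]'

```text
clock: 9.45
tcp_pos: [0.547, -0.1137, 0.0324]
eef_rot: [0.377, 0.926, 0.0, 0.0]
contact_force: [-1.9, 0.0, 1.7]
grip_width: 0.0159
gripper_force: 20.0
```

Call:
play_rows --steps '[{"xyz":[0,0,0],"delta_rot":[0,0,0],"jaw":0.75},{"xyz":[0,0,0],"delta_rot":[0,0,0],"jaw":0.55},{"xyz":[0,0,0],"delta_rot":[0,0,0],"jaw":0.5},{"xyz":[0,0,0.04],"delta_rot":[0,0,0],"jaw":0.5},{"xyz":[0,0,0.1],"delta_rot":[0,0,0],"jaw":0.5},{"xyz":[0,0,0.16],"delta_rot":[0,0,0],"jaw":0.5},{"xyz":[0,0,0.16],"delta_rot":[0,0,0],"jaw":0.5}]'

```text
clock: 10.15
tcp_pos: [0.5493, -0.1144, 0.116]
eef_rot: [0.377, 0.926, 0.0, 0.004]
contact_force: [0.6, -0.3, -0.2]
grip_width: 0.046
gripper_force: 0.0
```

```bash
python3 - <<'E'
from h import *
st=sensors.sense();save('wrist','w3.png');save('side','s3.png',(260,260,390,340),5);print(st['tcp_pos'],st['eef_rot'])
E
```

```text
[ 0.54928585 -0.11441658  0.11597348] [3.77046473e-01 9.26185671e-01 2.20721734e-04 4.00145137e-03]
```

View pics/w3.png

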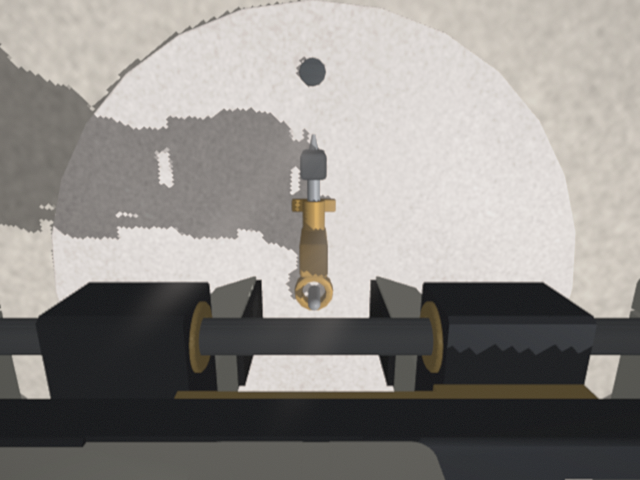

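The gauge lies on the drum with the pin through its eye (313,291), the needle tip at (313,137) and the stud at (312,71). All three are in line.

```bash
python3 - <<'E'
from h import *
st=sensors.sense();T=st['tcp_pos'];R=Ro.from_quat(st['eef_rot']).as_matrix()
P={n:pix('wrist',u,v,z) for n,u,v,z in[('tip',313,137,.020),('stud',312,71.5,.015),('eye',313.5,290.5,.022),('post',313,170,.056)]}
for n in P:print(n,P[n],(R.T@(P[n]-T)).round(4))
d=(P['stud']-P['eye'])[:2];L=np.hypot(*d);u=d/L;print('eye-stud',L,'yaw',np.degrees(np.arctan2(u[1],u[0])),'tip-stud',(P['stud']-P['tip'])[:2]@u,'eye-tip',(P['tip']-P['eye'])[:2]@u)
print('post at',P['eye'][:2]+.086*u,(P['eye'][:2]+.086*u-T[:2])/.5,'pull dir',u)
for h in(.014,.056):
  for k in(.079,.093):print(proj('wrist',[*(P['eye'][:2]+k*u),h]))
E
```

```text
tip [ 0.5001 -0.0683  0.02  ] [ 0.0654 -0.0004  0.0923]
stud [ 0.4735 -0.0431  0.015 ] [ 0.1021 -0.001   0.0972]
eye [ 0.5693 -0.1358  0.022 ] [-0.0312 -0.0004  0.0904]
post [ 0.5115 -0.0793  0.056 ] [ 0.0496 -0.0003  0.0563]
eye-stud 0.13330765169336684 yaw 135.94217987489995 tip-stud 0.0366394572101148 eye-tip 0.09666819448325203
post at [ 0.5074971  -0.07599698] [-0.07919011  0.07536703] pull dir [-0.71863842  0.69538394]
[312.7 166.3]
[312.6 143. ]
[312.1 173.6]
[311.9 145.8]
```

Call:
play_rows --steps '[{"xyz":[-0.04,0.04,0],"delta_rot":[0,0,0],"jaw":0.5},{"xyz":[-0.074,0.072,0],"delta_rot":[0,0,0],"jaw":0.5},{"xyz":[-0.074,0.072,-0.05],"delta_rot":[0,0,0],"jaw":0.5},{"xyz":[-0.074,0.072,-0.1],"delta_rot":[0,0,0],"jaw":0.5},{"xyz":[-0.074,0.072,-0.14],"delta_rot":[0,0,0],"jaw":0.5},{"xyz":[-0.074,0.072,-0.156],"delta_rot":[0,0,0],"jaw":0.5},{"xyz":[-0.074,0.072,-0.156],"delta_rot":[0,0,0],"jaw":0.5}]'

```text
clock: 10.95
tcp_pos: [0.5086, -0.0773, 0.0322]
eef_rot: [0.377, 0.926, -0.0, -0.002]
contact_force: [0.6, -0.8, -0.8]
grip_width: 0.0459
gripper_force: 0.0
```

Call:
play_rows --steps '[{"xyz":[0,0,0],"delta_rot":[0,0,0],"jaw":0.7},{"xyz":[0,0,0],"delta_rot":[0,0,0],"jaw":0.75},{"xyz":[0,0,0],"delta_rot":[0,0,0],"jaw":0.8},{"xyz":[0,0,0],"delta_rot":[0,0,0],"jaw":0.85},{"xyz":[0,0,0],"delta_rot":[0,0,0],"jaw":1},{"xyz":[0,0,0],"delta_rot":[0,0,0],"jaw":1},{"xyz":[0,0,0],"delta_rot":[0,0,0],"jaw":1}]'

```text
clock: 11.65
tcp_pos: [0.5101, -0.0777, 0.0343]
eef_rot: [0.377, 0.926, 0.0, 0.0]
contact_force: [-0.6, 0.7, 4.6]
grip_width: 0.0138
gripper_force: 20.0
```

```bash
python3 - <<'E'
from h import *
st=sensors.sense();save('wrist','w4.png');print(st['tcp_pos'],st['eef_rot'],st['contact_force'])
E
```

```text
[ 0.51010221 -0.07769282  0.03430894] [3.77082298e-01 9.26179675e-01 6.20504360e-05 3.82825150e-04] [-0.63098901  0.68120704  4.56572728]
```

View pics/w4.png

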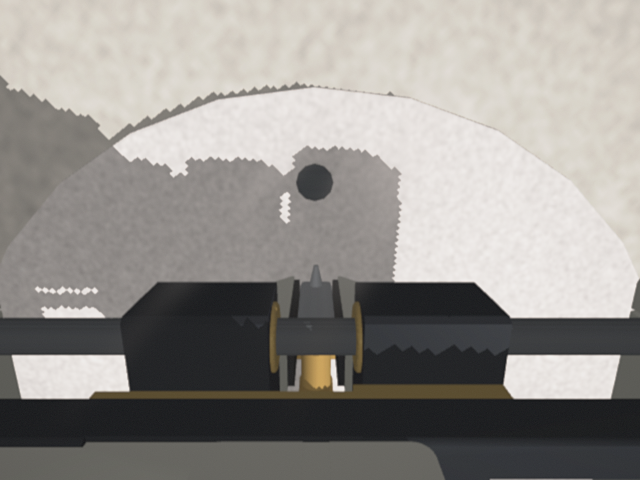

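The post is gripped, with the tip at (316,265) and the stud at (314.5,182.5). I've used up the picture views, so from here I'll measure numerically.

```bash
cat >> h.py <<'E'
def stud(im):
    g=cv2.cvtColor(im,cv2.COLOR_RGB2GRAY);m=(g<90).astype(np.uint8);m[285:]=0
    n,l,s,c=cv2.connectedComponentsWithStats(m)
    return [(s[i].tolist(),c[i].round(1).tolist()) for i in range(1,n) if s[i][4]>150]
E
python3 - <<'E'
from h import *
st=sensors.sense();T=st['tcp_pos'];R=Ro.from_quat(st['eef_rot']).as_matrix()
im=optics.grab_frame('wrist');print(stud(im))
g=cv2.cvtColor(im,cv2.COLOR_RGB2GRAY)
for r in range(258,284,2):print(r,g[r,304:328].tolist())
for n,u,v,z in[('tip',316,264,T[2]-.0115),('stud',314.5,182.5,.015)]:
  p=pix('wrist',u,v,z);print(n,p,R.T@(p-T))
for k in(.007,.009,.0):pass
print(R[:,:2].T)
E
```

```text
[([297, 164, 36, 37, 1001], [314.2, 181.9]), ([155, 282, 122, 3, 362], [216.2, 283.0]), ([355, 282, 121, 3, 279], [409.3, 283.3])]
258 [138, 136, 135, 136, 138, 139, 140, 141, 141, 141, 140, 139, 139, 139, 138, 139, 139, 139, 139, 137, 139, 137, 140, 140]
260 [137, 134, 133, 132, 133, 135, 138, 139, 141, 139, 139, 139, 139, 137, 138, 139, 140, 139, 138, 138, 138, 137, 140, 139]
262 [136, 133, 132, 134, 134, 135, 138, 139, 139, 141, 141, 143, 141, 142, 138, 139, 138, 138, 135, 136, 135, 136, 136, 137]
264 [133, 133, 133, 135, 137, 138, 139, 140, 142, 140, 131, 124, 123, 126, 135, 140, 139, 137, 137, 137, 136, 138, 138, 138]
266 [134, 133, 135, 138, 139, 140, 141, 140, 137, 115, 100, 101, 100, 102, 116, 133, 138, 137, 138, 139, 140, 140, 141, 140]
268 [139, 139, 139, 141, 142, 141, 141, 141, 130, 106, 101, 108, 108, 104, 108, 133, 142, 142, 141, 143, 141, 140, 138, 136]
270 [139, 140, 141, 141, 141, 143, 141, 139, 121, 102, 102, 107, 109, 105, 103, 121, 141, 145, 145, 143, 141, 140, 138, 137]
272 [136, 138, 139, 137, 139, 137, 139, 131, 105, 99, 104, 109, 108, 105, 99, 107, 138, 146, 1
[... 155 characters left out ...]
[142, 141, 138, 135, 133, 135, 130, 106, 97, 100, 106, 109, 111, 106, 99, 97, 108, 138, 145, 143, 141, 141, 142, 143]
278 [143, 142, 141, 138, 138, 137, 120, 99, 95, 101, 107, 108, 109, 105, 102, 95, 99, 125, 141, 142, 141, 141, 141, 141]
280 [141, 139, 138, 139, 139, 134, 108, 95, 99, 103, 107, 109, 109, 105, 103, 97, 95, 109, 131, 138, 137, 137, 138, 139]
282 [94, 91, 91, 90, 89, 90, 89, 93, 99, 104, 107, 110, 110, 106, 102, 99, 94, 91, 92, 92, 93, 92, 92, 95]
tip [ 0.501  -0.067   0.0228] [0.01398483 0.00129981 0.0114899 ]
stud [ 0.4763 -0.0438  0.015 ] [0.04787058 0.00064591 0.01926795]
[[-7.15608593e-01  6.98501204e-01 -6.40474246e-04]
 [ 6.98501114e-01  7.15608860e-01  3.91287418e-04]]
```

Call:
play_rows --steps '[{"xyz":[-0.008,0.008,0],"delta_rot":[0,0,0],"jaw":1},{"xyz":[-0.016,0.016,0],"delta_rot":[0,0,0],"jaw":1},{"xyz":[-0.024,0.023,0],"delta_rot":[0,0,0],"jaw":1},{"xyz":[-0.033,0.032,0],"delta_rot":[0,0,0],"jaw":1},{"xyz":[-0.041,0.039,0],"delta_rot":[0,0,0],"jaw":1},{"xyz":[-0.049,0.047,0],"delta_rot":[0,0,0],"jaw":1},{"xyz":[-0.049,0.047,0],"delta_rot":[0,0,0],"jaw":1},{"xyz":[-0.049,0.047,0],"delta_rot":[0,0,0],"jaw":1}]'

```text
clock: 12.55
tcp_pos: [0.4856, -0.0541, 0.0341]
eef_rot: [0.377, 0.926, 0.0, 0.0]
contact_force: [2.9, -2.0, 3.6]
grip_width: 0.014
gripper_force: 20.0
```

```bash
python3 - <<'E'
from h import *
st=sensors.sense();T=st['tcp_pos'];R=Ro.from_quat(st['eef_rot']).as_matrix();print(T,st['contact_force'])
im=optics.grab_frame('wrist');print(stud(im))
g=cv2.cvtColor(im,cv2.COLOR_RGB2GRAY)
for r in range(238,284,2):print(r,g[r,292:340:2].tolist())
tip=pix('wrist',316,263.5,.020)
print('tip',tip,R.T@(tip-T));
for a in np.arange(8)*np.pi/4: print(proj('wrist',np.array([.4763,-.0438,.015])+.008*np.array([np.cos(a),np.sin(a),0])))
E
```

```text
[ 0.48558513 -0.05408559  0.03407265] [ 2.94819843 -2.04025086  3.58309356]
[([298, 242, 34, 32, 811], [314.6, 257.1]), ([155, 282, 122, 3, 362], [216.2, 283.0]), ([355, 282, 121, 3, 282], [409.1, 283.3])]
238 [138, 135, 135, 138, 140, 139, 140, 139, 139, 141, 142, 142, 139, 141, 141, 140, 141, 141, 141, 141, 140, 141, 140, 140]
240 [133, 131, 135, 138, 139, 139, 141, 141, 141, 142, 140, 129, 132, 135, 140, 139, 139, 139, 140, 139, 140, 138, 136, 138]
242 [132, 131, 133, 138, 141, 139, 142, 138, 120, 110, 88, 74, 76, 86, 111, 119, 134, 140, 140, 141, 140, 137, 135, 138]
244 [132, 131, 133, 137, 140, 142, 121, 75, 67, 67, 71, 72, 73, 73, 73, 76, 94, 134, 142, 141, 141, 140, 139, 141]
246 [133, 133, 137, 139, 143, 121, 71, 65, 68, 70, 71, 73, 73, 76, 76, 77, 77, 92, 133, 138, 139, 139, 140, 141]
248 [134, 136, 141, 144, 122, 70, 65, 67, 68, 68, 71, 71, 72, 74, 75, 77, 79, 77, 90, 128, 136, 139, 141, 140]
250 [138, 137, 142, 140, 79, 61, 67, 68, 67, 70, 71, 71, 72, 73, 76, 76, 78, 78, 78, 97, 136, 138, 141, 142]
252 [138, 138, 143, 137, 66, 65, 68, 69, 70, 72, 72, 72, 74, 74, 77, 78, 78
[... 1215 characters left out ...]
100, 125, 135, 137, 139, 141, 140, 140, 142, 141]
276 [120, 133, 142, 142, 144, 141, 141, 141, 143, 134, 97, 108, 109, 101, 108, 139, 140, 139, 141, 142, 139, 138, 140, 125]
278 [106, 125, 139, 143, 144, 139, 139, 140, 139, 123, 97, 107, 110, 102, 98, 136, 140, 141, 142, 142, 139, 136, 135, 112]
280 [109, 78, 60, 66, 132, 141, 140, 137, 137, 107, 98, 108, 110, 102, 97, 128, 136, 138, 141, 142, 112, 67, 67, 97]
282 [107, 59, 44, 50, 129, 120, 101, 95, 95, 91, 99, 107, 110, 104, 94, 94, 97, 96, 107, 134, 96, 53, 54, 84]
tip [ 0.4771 -0.044   0.02  ] [0.01312409 0.00128943 0.01406596]
[327.5 270.5]
[333.  258.6]
[328.  246.4]
[315.4 241.2]
[302.6 246.2]
[297.3 258.2]
[302.5 270.2]
[315.  275.2]
```

Call:
play_rows --steps '[{"xyz":[-0.001,0.001,0],"delta_rot":[0,0,0],"jaw":1},{"xyz":[-0.001,0.001,0],"delta_rot":[0,0,0],"jaw":1},{"xyz":[-0.001,0.001,0],"delta_rot":[0,0,0],"jaw":1},{"xyz":[-0.001,0.001,0],"delta_rot":[0,0,0],"jaw":1}]'

```text
clock: 13.0
tcp_pos: [0.4851, -0.0537, 0.034]
eef_rot: [0.377, 0.926, 0.0, 0.0]
contact_force: [3.2, -1.7, 4.9]
grip_width: 0.0139
gripper_force: 20.0
```

```bash
python3 - <<'E'
from h import *
st=sensors.sense();im=optics.grab_frame('wrist');print(stud(im)[0],st['tcp_pos'],st['contact_force'],st['gripper_force'])
g=cv2.cvtColor(im,cv2.COLOR_RGB2GRAY);print(g[258:272,316].tolist(),pix('wrist',316,263.5,.02))
print(arm.hand_in())
E
```

```text
([298, 243, 35, 33, 806], [314.7, 258.3]) [ 0.48513009 -0.05372508  0.03402232] [ 3.19524267 -1.74174587  4.91786654] 20.000672042369843
[74, 75, 73, 74, 73, 73, 77, 88, 101, 109, 111, 109, 109, 109] [ 0.4765 -0.0435  0.02  ]
the job is handed in; nothing more can be done
None
```

I handed the job in with the gauge flat on the drum, its eye over the centre pin, and the needle held out by the post at a 20 N grip. By the last camera measurement its point is within about 1 mm of the stud's centre; the hand-in gave no verdict.

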